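Show the specimens in the blue case, then snap it shut

TASK

Press the thumb latch of the blue specimen case so that its sprung lid pops fully open, and let it stand open for at least a second so that the camera can see the specimens inside. Then push the lid down until it snaps shut and stays latched. Leave the green case shut.

Things in the scene. Friction and masses are not known exactly. Their poses are not given: they have to be found in the camera images.
- blue_case: blue flat case fixed to the table, 84 (its x) by 120 (its y) by 44 mm high shut; the lid is the top 10 mm. Origin: centre of the underside, z up. Lid hinge along y at x -42, z 34 mm; orange latch mid-side at +x, facing away from the robot. Open, the lid leans back, its front edge 100 to 110 mm up. Pushed straight down over the case's centre it shuts, clicking under the hook at 5 to 8 N.
- blue_thumb (a point): where to press the blue case's latch: middle of the top of a flat orange pad 36 (case x) by 44 by 5 mm, 34 mm above the table, 76 mm from the case's origin along its +x. It tilts on a pivot at case x 46, z 22 mm. A hook 51 mm high stands at its inner edge (case x 43 to 53 mm). Pushed down about 6 mm (2 N) it frees the lid; it stops at about 10 mm and springs back when let go.
- blue_lid (a joint): opening angle of the blue case's lid, rad: 0 flat shut, about 0.02 when latched (a little play), 0.95 fully open, where its spring holds it.
- green_lid (a joint): opening angle, likewise, of the lid of the green case, a second case fixed to the table, the same as the blue one, orange latch included, in all but colour.
Mind the look-alikes: they are no part of the job. Leave any purple or yellow look-alike of the part that bears green_lid alone.

How it is judged (in metres and radians):
On the way:
1. the blue case's lid pops open, past 43 degrees, and stands open for a second (value of joint blue_lid above 0.75 rad), for 1 s.
At the end, for the whole second after the job is handed in: The blue case's lid is latched shut (within 0.06 rad, 3.4 degrees, of flat, and stays so by itself) and the green case's lid is shut likewise (value of joint each of blue_lid, green_lid below 0.06 rad); the robot touches nothing.
It fails at once if the green case is opened (value of joint green_lid above 0.15 rad).
It also fails if it takes over 34 s, if anything falls off the work surface, if the arm or the gripper's body presses on something with over 40 N, if the wrist force passes 120 N, or if a joint passes its speed limit or range.

ROBOT

A 7-joint arm with a two-finger parallel gripper is mounted at the origin on the work surface. World frame = base frame: x ahead of the robot, y to its left, z up, the work surface at z = 0. Lengths are in mm, angles in rad, forces in N, time in s.
With the tool pointing down it reaches from about 400 to 875 mm from the base axis. Payload 4.4 kg.
Tool frame: the origin (TCP) lies at the very end of the fingers, on their centre line; the grasp point (between the pads) lies 19 mm behind it; z points along the fingers, y is the direction in which the jaws open and shut (so a half turn about z gives the same grasp; the last joint's range is limited). The gripper opens to 85 mm and grips with 20 to 120 N. Pads are 22 mm wide; open, the fingers measure 114 mm over their backs; the gripper's body (76 mm by 85 mm) begins 54 mm behind the grasp point. The pads swing forward as they close: fully open they stand 13 mm farther back than shut.
Start: joints at [-1.341, 0.628, 0.038, 1.517, -0.027, 0.996, -0.02], TCP at [189.453, 621.792, 207.713] pointing down, gripper open.
Joint ranges: [-3.06, 3.06], [-0.37, 2.12], [-1.25, 1.32], [0.18, 2.47], [-1.1, 4.24], [0.23, 1.98], [-2.94, 2.94]. Speed limits (rad/s): [2.57, 2.57, 3.14, 3.14, 3.14, 3.14, 3.14].

INTERFACE

Orientations are given as [roll, pitch, yaw] about the fixed x, y, z axes, in that order (R = Rz(yaw) Ry(pitch) Rx(roll)).
In Python, from cell import read_state, get_image, calibration, finish_job gives the robot as it stands. The module is installed in compiled form; this text tells all that it offers.
- The arm moves only by the tool apply_moves, never from a script. Its argument "increments" is a list of rows, each an object of numbers: "tx", "ty", "tz": the shift along the world's x, y, z in m; "rx", "ry", "rz": the turn, a rotation vector about the world's x, y, z in units of 5 degrees (1.0 is 5 degrees); "claw": the finger opening in m, from 0 to 0.0854. In form: [{"tx": .., "ty": .., "tz": .., "rx": .., "ry": .., "rz": .., "claw": ..}, ...]. A call has 1 to 12 rows; each row is the pose to reach, as a shift and turn from the pose commanded when the call began; what a row does not reach only later rows make up. A row lasts 1/10 s, in which the tool goes at most 50 mm and 8.59 degrees, less where a joint would pass 70% of its speed; a pose out of reach is approached as far as the arm can. A call with a gripper value outside its range is refused whole. The fingers move at their own pace and stop on an object; the grip force is fixed at half the most. Time passes only in rows, so rows that repeat a pose let the fingers close. It gives the time, the measured TCP pose, the force and the opening at its end, in the units of the state.
- read_state(): the state, without advancing time (a new reading comes with each control period).
- get_image(name): name is "scene" or "side" or "wrist"; returns the picture (420x560x3 uint8, red, green, blue); there is no depth.
- calibration(name): a dict with "camera_matrix" (3x3 intrinsics, pixels), "origin" and "attitude" of the camera in the world. Camera axes: x right, y up, looking along -z (the intrinsics and any distortion apply to the point x, -y, -z); pixel columns grow to the right and rows downward; lengths in mm; the calibration is good to about 2 mm. A picture is of the moment at which its call begins: read the wrist's pose just before it. calibration takes no time and is no camera call; for the wrist camera it gives the pose at the moment of the call.
- finish_job(): hands the job in, once; it reports no verdict.
The state is a dict: "clock": time; "qpos": joint angles; "qd": joint speeds; "tau": joint torques, N m; "eef_pos": TCP position; "tool_rot": TCP orientation; "force": force on the tool from outside, world axes, zero at the start; "torque": the same for the moment, N m; "width": finger opening in mm.
Only numpy, scipy, OpenCV 4.12 (cv2) and the standard library are available. Lean on these libraries where they do the work, as an engineer would, in place of code of your own. Each camera call takes 0.05 s, during which the arm holds its last target. There are 200 camera calls.

## Working session

There is one attempt and no reset: what is moved stays moved. The work goes in short steps, Python scripts to look and compute and a tool call to move; the robot and the scene stay as the last step left them, time stands still between calls to the robot, and variables do not carry over. Pictures are saved under pics/ and viewed, about 8 in all and at most 12, crops included, and the job is handed in when it is done.

Besides the shell and the picture viewer there is one more tool, called as name([rows], argument=value, ...), one row to a line, values as JSON. apply_moves: Moves the arm, as the interface text tells. Its arguments: {"type":"object","properties":{"increments":{"type":"array"}},"required":["increments"]}

```bash
mkdir -p pics
python3 - <<'E'
from cell import *
import cv2,numpy as np
s=read_state();print({k:np.round(v,3) for k,v in s.items()})
for n in("scene","side"):
    im=get_image(n);cv2.imwrite(f"pics/{n}0.png",im[...,::-1]);print(n,calibration(n))
E
```

```text
{'clock': np.float64(0.0), 'qpos': array([-1.341,  0.629,  0.038,  1.518, -0.027,  0.996, -0.02 ]), 'qd': array([0.002, 0.   , 0.001, 0.   , 0.002, 0.   , 0.003]), 'tau': array([-0.0000e+00, -5.6341e+01,  1.2260e+00, -1.9345e+01,  1.1000e-02,
        1.0000e-02, -0.0000e+00]), 'eef_pos': array([189.236, 621.156, 206.789]), 'tool_rot': array([-3.14 ,  0.   ,  2.846]), 'force': array([-0.206, -0.476,  0.083]), 'torque': array([ 0.021, -0.035, -0.035]), 'width': np.float64(85.392)}
scene {'camera_matrix': array([[379.6620827 ,   0.        , 275.73950014],
       [  0.        , 379.6620827 , 211.45386801],
       [  0.        ,   0.        ,   1.        ]]), 'origin': array([ 853.83599533, -479.37851981,  866.93308735]), 'attitude': array([ 0.59500618, -0.00868858,  0.84044187])}
side {'camera_matrix': array([[447.55180025,   0.        , 282.32025195],
       [  0.        , 447.55180025, 212.88339183],
       [  0.        ,   0.        ,   1.        ]]), 'origin': array([  65.08186607, -964.12485664,  764.03416129]), 'attitude': array([ 0.92875711, -0.01156286, -0.42310851])}
```

View pics/scene0.png

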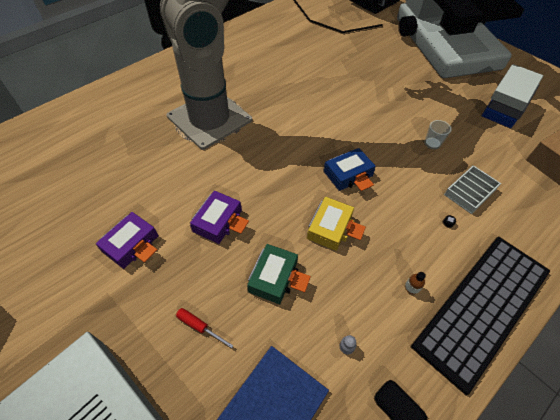

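View pics/side0.png

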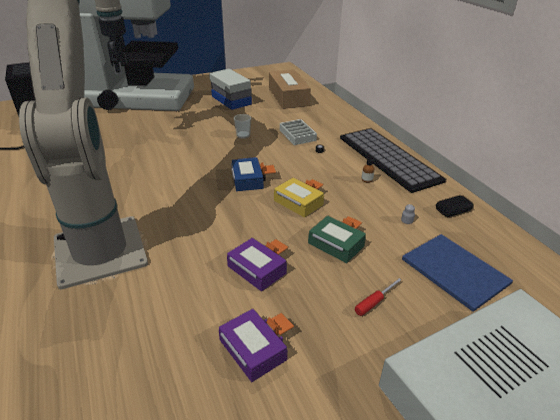

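The blue case is at scene (350,168) and side (248,173), with its orange latch towards +x. The other blue things (the book, the blue-bottomed box) have no latch. Next I'll check the projection and enlarge the case.

```bash
cat > h.py <<'E'
import numpy as np,cv2
from scipy.spatial.transform import Rotation as Ro
from cell import *
def P(c,pts):
    R=Ro.from_euler('xyz',c['attitude']).as_matrix();p=(np.atleast_2d(pts)-c['origin'])@R
    q=p*[1,-1,-1]@c['camera_matrix'].T;return q[:,:2]/q[:,2:]
def ray(c,uv,z):
    R=Ro.from_euler('xyz',c['attitude']).as_matrix()
    d=R@(np.linalg.inv(c['camera_matrix'])@[*uv,1]*[1,-1,-1]);return c['origin']+d*(z-c['origin'][2])/d[2]
E
python3 - <<'E'
from h import *
for n,(u,v) in dict(scene=(310,135),side=(205,140)).items():
    c=calibration(n);print(n,P(c,[0,0,0]),c.get('distortion'))
    print(ray(c,dict(scene=(350,163),side=(246,168))[n],44))
a=cv2.imread('pics/scene0.png')[140:200,315:385];b=cv2.imread('pics/side0.png')[145:205,215:285]
cv2.imwrite('pics/c0.png',np.vstack([cv2.resize(np.hstack([a,b]),None,fx=5.6,fy=5.6,interpolation=cv2.INTER_CUBIC)]))
E
```

```text
scene [[209.02245244 118.45510942]] None
[459.84389076 169.30988075  44.        ]
side [[ 99.67257731 251.14707333]] None
[460.11804356 166.86224758  44.        ]
```

View pics/c0.png

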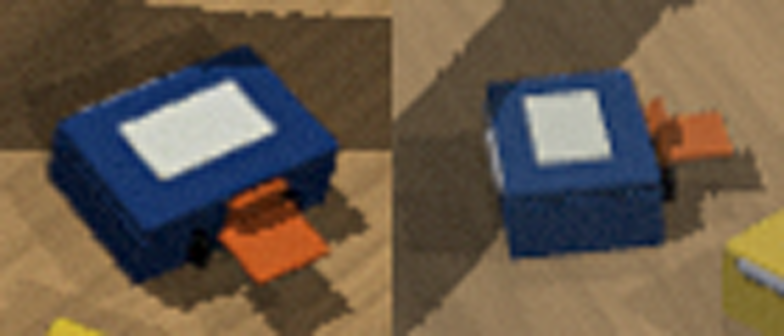

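```bash
cat >> h.py <<'E'
def case2w(p,pts):
    pts=np.atleast_2d(pts).astype(float);return Ro.from_euler('z',p[2]).apply(pts)+[p[0],p[1],0]
E
python3 - <<'E'
from h import *
from scipy.optimize import least_squares as LS
M=np.array([[-42,-60,44],[42,-60,44],[42,60,44],[-42,60,44],[94,-22,34],[94,22,34]])
S=np.array([[58,135],[148,225],[337,152],[248,48],[265,283],[328,250]])/5.6+[315,140]-.4
D=(np.array([[505,192],[660,190],[628,72],[488,83],[733,153],[720,113]])-[392,0])/5.6+[215,145]-.4
cs,cd=calibration('scene'),calibration('side')
f1=lambda p:(P(cs,case2w(p,M))-S).ravel();f2=lambda p:(P(cd,case2w(p,M))-D).ravel()
for f in(f1,f2,lambda p:np.r_[f1(p),f2(p)]):
    r=LS(f,[460,168,-.1]);print(r.x.round(3),r.fun.reshape(-1,2).round(1).tolist())
print(case2w(r.x,[[76,0,34],[0,0,44],[-42,0,34]]),read_state()['tool_rot'])
E
```

```text
[ 4.60245e+02  1.67098e+02 -2.32000e-01] [[-0.9, -2.6], [-0.6, 1.5], [0.6, -0.9], [-0.7, -1.4], [0.0, 1.4], [1.7, 1.3]]
[ 4.59162e+02  1.66528e+02 -2.44000e-01] [[-0.8, 0.7], [-0.5, -1.3], [-0.1, 0.0], [-1.3, 0.1], [1.4, 0.1], [1.4, 0.1]]
[ 4.59858e+02  1.67204e+02 -2.37000e-01] [[-1.0, -2.7], [-0.8, 1.4], [0.5, -1.0], [-0.7, -1.4], [-0.2, 1.3], [1.5, 1.3], [-0.5, 0.6], [-0.3, -1.6], [-0.1, -0.2], [-1.2, 0.1], [1.5, -0.2], [1.4, -0.2]]
[[533.73288777 149.35863636  34.        ]
 [459.85769562 167.20397148  44.        ]
 [419.03193154 177.06586721  34.        ]] [-3.13989290e+00  2.95514401e-05  2.84582264e+00]
```

Both views agree to within 1 mm: centre about (460,167), yaw −0.237. That puts the thumb at about (534,149,34), which is 554 mm from the base and within reach. Next I close the fingers, square up (+3.3°) and go above the thumb.

apply_moves([
  {"tx": 0.029,"ty": -0.04,"tz": 0,"rz": 0.1,"claw": 0},
  {"tx": 0.058,"ty": -0.079,"tz": 0,"rz": 0.2,"claw": 0},
  {"tx": 0.087,"ty": -0.118,"tz": 0,"rz": 0.3,"claw": 0},
  {"tx": 0.115,"ty": -0.158,"tz": 0,"rz": 0.4,"claw": 0},
  {"tx": 0.144,"ty": -0.197,"tz": 0,"rz": 0.5,"claw": 0},
  {"tx": 0.173,"ty": -0.236,"tz": 0,"rz": 0.6,"claw": 0},
  {"tx": 0.202,"ty": -0.276,"tz": -0.01,"rz": 0.66,"claw": 0},
  {"tx": 0.231,"ty": -0.315,"tz": -0.02,"rz": 0.66,"claw": 0},
  {"tx": 0.26,"ty": -0.355,"tz": -0.03,"rz": 0.66,"claw": 0},
  {"tx": 0.289,"ty": -0.394,"tz": -0.04,"rz": 0.66,"claw": 0},
  {"tx": 0.317,"ty": -0.433,"tz": -0.05,"rz": 0.66,"claw": 0},
  {"tx": 0.346,"ty": -0.473,"tz": -0.058,"rz": 0.66,"claw": 0},
])

```text
$.increments[0]: bad value
```

apply_moves([
  {"tz": 0,"claw": 0},
  {"tz": 0,"claw": 0},
  {"tz": 0,"claw": 0},
])

```text
$.increments[0]: bad value
```

apply_moves([
  {"tx": 0.0,"ty": 0.0,"tz": 0.0,"rx": 0.0,"ry": 0.0,"rz": 0.0,"claw": 0.0},
])

```text
clock: 0.2
eef_pos: [189.3, 621.4, 207.1]
tool_rot: [-3.14, -0.0, 2.846]
force: [-0.9, -0.1, 0.3]
width: 73.2
```

apply_moves([
  {"tx": 0.029,"ty": -0.04,"tz": 0.0,"rx": 0.0,"ry": 0.0,"rz": 0.1,"claw": 0.0},
  {"tx": 0.058,"ty": -0.079,"tz": 0.0,"rx": 0.0,"ry": 0.0,"rz": 0.2,"claw": 0.0},
  {"tx": 0.087,"ty": -0.118,"tz": 0.0,"rx": 0.0,"ry": 0.0,"rz": 0.3,"claw": 0.0},
  {"tx": 0.115,"ty": -0.158,"tz": 0.0,"rx": 0.0,"ry": 0.0,"rz": 0.4,"claw": 0.0},
  {"tx": 0.144,"ty": -0.197,"tz": 0.0,"rx": 0.0,"ry": 0.0,"rz": 0.5,"claw": 0.0},
  {"tx": 0.173,"ty": -0.236,"tz": 0.0,"rx": 0.0,"ry": 0.0,"rz": 0.6,"claw": 0.0},
  {"tx": 0.202,"ty": -0.276,"tz": -0.01,"rx": 0.0,"ry": 0.0,"rz": 0.66,"claw": 0.0},
  {"tx": 0.231,"ty": -0.315,"tz": -0.02,"rx": 0.0,"ry": 0.0,"rz": 0.66,"claw": 0.0},
  {"tx": 0.26,"ty": -0.355,"tz": -0.03,"rx": 0.0,"ry": 0.0,"rz": 0.66,"claw": 0.0},
  {"tx": 0.289,"ty": -0.394,"tz": -0.04,"rx": 0.0,"ry": 0.0,"rz": 0.66,"claw": 0.0},
  {"tx": 0.317,"ty": -0.433,"tz": -0.05,"rx": 0.0,"ry": 0.0,"rz": 0.66,"claw": 0.0},
  {"tx": 0.346,"ty": -0.473,"tz": -0.058,"rx": 0.0,"ry": 0.0,"rz": 0.66,"claw": 0.0},
])

```text
clock: 1.4
eef_pos: [536.0, 147.3, 149.1]
tool_rot: [-3.142, -0.001, 2.904]
force: [1.1, 0.8, 0.9]
width: 0.0
```

apply_moves([
  {"tx": 0.0,"ty": 0.0,"tz": 0.0,"rx": 0.0,"ry": 0.0,"rz": 0.0,"claw": 0.0},
  {"tx": 0.0,"ty": 0.0,"tz": 0.0,"rx": 0.0,"ry": 0.0,"rz": 0.0,"claw": 0.0},
  {"tx": 0.0,"ty": 0.0,"tz": 0.0,"rx": 0.0,"ry": 0.0,"rz": 0.0,"claw": 0.0},
])

```text
clock: 1.7
eef_pos: [534.7, 150.1, 149.7]
tool_rot: [3.141, -0.001, 2.905]
force: [-0.8, 0.1, 0.5]
width: 0.1
```

apply_moves([
  {"tx": 0.001,"ty": -0.001,"tz": -0.03,"rx": 0.0,"ry": 0.0,"rz": 0.0,"claw": 0.0},
  {"tx": 0.001,"ty": -0.001,"tz": -0.06,"rx": 0.0,"ry": 0.0,"rz": 0.0,"claw": 0.0},
  {"tx": 0.001,"ty": -0.001,"tz": -0.085,"rx": 0.0,"ry": 0.0,"rz": 0.0,"claw": 0.0},
  {"tx": 0.001,"ty": -0.001,"tz": -0.105,"rx": 0.0,"ry": 0.0,"rz": 0.0,"claw": 0.0},
  {"tx": 0.001,"ty": -0.001,"tz": -0.105,"rx": 0.0,"ry": 0.0,"rz": 0.0,"claw": 0.0},
  {"tx": 0.001,"ty": -0.001,"tz": -0.105,"rx": 0.0,"ry": 0.0,"rz": 0.0,"claw": 0.0},
])

```text
clock: 2.3
eef_pos: [536.0, 149.4, 45.1]
tool_rot: [3.141, -0.0, 2.906]
force: [-0.2, -0.0, -0.0]
width: 0.0
```

Run:
```python
from h import *
s=read_state();print(s['eef_pos'],s['force'])
o=[]
for n,(u,v) in dict(scene=(310,120),side=(200,110)).items():
    im=get_image(n)[...,::-1];cv2.imwrite(f"pics/{n}1.png",im);o.append(im[v:v+100,u:u+100]);print(n,P(calibration(n),s['eef_pos'])-[u,v])
cv2.imwrite('pics/c1.png',cv2.resize(np.hstack(o),None,fx=4,fy=4,interpolation=cv2.INTER_CUBIC))
```

```text
[536.03177985 149.36195131  45.14919801] [-0.19378563 -0.00925353 -0.0269581 ]
scene [[55.8320461  61.96284848]]
side [[70.77047259 55.40199542]]
```

View pics/c1.png

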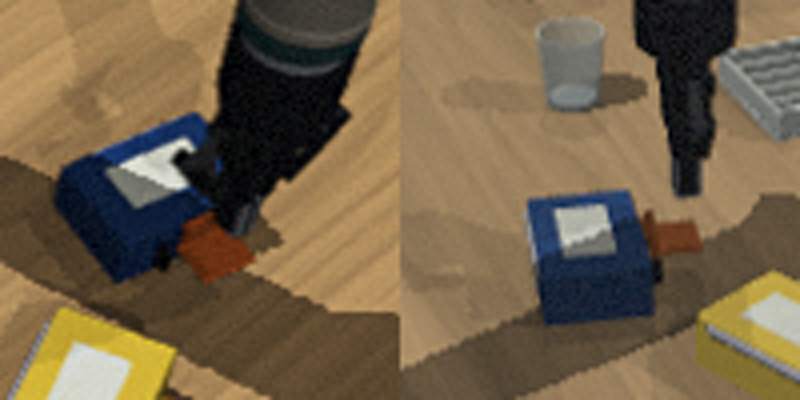

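Run:
```python
from h import *
from scipy.optimize import least_squares as LS
cs,cd=calibration('scene'),calibration('side')
r=LS(lambda p:np.r_[P(cs,p)[0]-(370,177),P(cd,p)[0]-(272,158.5)],[536,149,45]);print(r.x,r.fun)
a=cv2.imread('pics/scene1.png')[150:200,340:390];b=cv2.imread('pics/side1.png')[130:180,240:290]
cv2.imwrite('pics/c2.png',cv2.resize(np.hstack([a,b]),None,fx=8,fy=8,interpolation=cv2.INTER_CUBIC))
```

```text
[541.33042184 153.35710385  67.30323164] [-0.03832062  0.24963182 -0.19076501 -0.21760374]
```

View pics/c2.png

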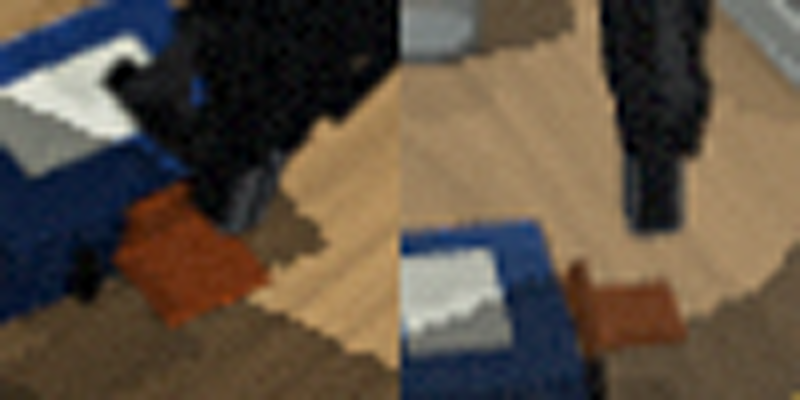

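Run:
```python
from h import *
from scipy.optimize import least_squares as LS
cs,cd=calibration('scene'),calibration('side')
S=np.array([[58,135],[148,225],[337,152],[248,48],[265,283],[328,250]])/5.6+[315,140]-.4
D=(np.array([[505,192],[660,190],[628,72],[488,83],[733,153],[720,113]])-[392,0])/5.6+[215,145]-.4
S=np.vstack([S,[369.4,178.8]]);D=np.vstack([D,[271.9,159]])
for a,b in zip(S,D):
    r=LS(lambda p:np.r_[P(cs,p)[0]-a,P(cd,p)[0]-b],[536,149,45]);print(r.x.round(1),r.fun.round(1))
s=read_state();print(s['eef_pos'],s['width'])
c=calibration('wrist');print(c)
cv2.imwrite('pics/w1.png',get_image('wrist')[...,::-1])
```

```text
[409.4 119.5  40.9] [ 0.2 -1.3  0.9  1. ]
[485.9 103.2  40.1] [-0.2  1.3 -1.  -1.1]
[515.2 213.5  43.4] [ 0.1 -0.3  0.3  0.3]
[437.3 234.   43.2] [ 0.  -0.2  0.2  0.2]
[542.9 129.   31.7] [-0.   0.2 -0.1 -0.1]
[551.2 166.   35. ] [-0.   0.1 -0.1 -0.1]
[541.9 151.6  64.3] [ 0.1 -0.4  0.3  0.3]
[537.10761199 148.96484082  46.03830741] -0.13404545635921533
{'camera_matrix': array([[372.92125479,   0.        , 285.61921258],
       [  0.        , 372.92125479, 210.59272058],
       [  0.        ,   0.        ,   1.        ]]), 'origin': array([469.06086339, 164.19843315, 212.82442894]), 'attitude': array([-2.75216237e-01, -2.46383898e-04,  1.33398651e+00])}
```

View pics/w1.png

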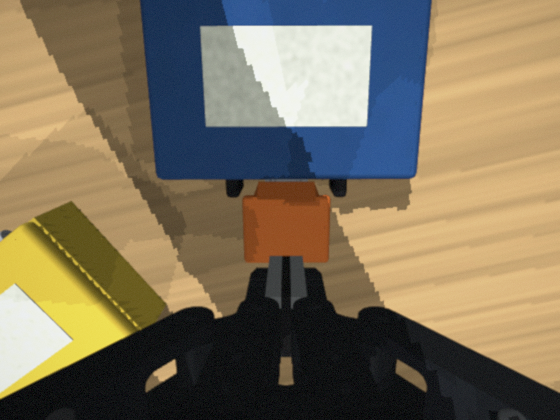

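Run:
```python
from h import *
c=calibration('wrist');p0=[459.9,167.2,-.237]
inv=lambda w:Ro.from_euler('z',.237).apply(w-[p0[0],p0[1],0]).round(1)
for n,uv,z in[('tip',(286,256),45),('tip',(286,256),55),('tip',(286,256),65),('padL',(244,262),34),('padR',(329,262),34),('padin',(244,197),34),('caseL',(157,178),44),('caseR',(418,178),44),('tcp?',(286,256),46)]:
    w=ray(c,uv,z);print(n,z,w.round(1),inv(w))
print(P(c,read_state()['eef_pos']), inv(read_state()['eef_pos']))
```

```text
tip 45 [537.6 147.7  45. ] [80.1 -0.7 45. ]
tip 55 [533.5 148.7  55. ] [75.9 -0.7 55. ]
tip 65 [529.4 149.6  65. ] [71.7 -0.8 65. ]
padL 34 [540.2 124.7  34. ] [ 88.  -22.5  34. ]
padR 34 [550.5 167.5  34. ] [88.  21.6 34. ]
padin 34 [506.7 133.8  34. ] [ 53.3 -21.4  34. ]
caseL 44 [486.6  99.1  44. ] [ 41.9 -60.   44. ]
caseR 44 [514.7 215.6  44. ] [42.  59.9 44. ]
tcp? 46 [537.2 147.8  46. ] [79.7 -0.7 46. ]
[[287.9601078  255.87925078]] [79.5  0.2 46.1]
```

The wrist view confirms the case: its front edge is at x 42.0, y ±60. It's the blue one, and the fingers are centred over the orange pad. All three views put the visible fingertip nearer z 65 than the reported TCP at z 46, so I'll descend by force rather than trust the height.

apply_moves([
  {"tx": 0.0,"ty": 0.0,"tz": -0.003,"rx": 0.0,"ry": 0.0,"rz": 0.0,"claw": 0.0},
  {"tx": 0.0,"ty": 0.0,"tz": -0.006,"rx": 0.0,"ry": 0.0,"rz": 0.0,"claw": 0.0},
  {"tx": 0.0,"ty": 0.0,"tz": -0.009,"rx": 0.0,"ry": 0.0,"rz": 0.0,"claw": 0.0},
  {"tx": 0.0,"ty": 0.0,"tz": -0.012,"rx": 0.0,"ry": 0.0,"rz": 0.0,"claw": 0.0},
  {"tx": 0.0,"ty": 0.0,"tz": -0.014,"rx": 0.0,"ry": 0.0,"rz": 0.0,"claw": 0.0},
  {"tx": 0.0,"ty": 0.0,"tz": -0.014,"rx": 0.0,"ry": 0.0,"rz": 0.0,"claw": 0.0},
])

```text
clock: 3.05
eef_pos: [536.1, 147.7, 30.3]
tool_rot: [-3.141, -0.001, 2.903]
force: [-0.2, 0.1, 0.6]
width: -0.3
```

apply_moves([
  {"tx": 0.0,"ty": 0.0,"tz": -0.002,"rx": 0.0,"ry": 0.0,"rz": 0.0,"claw": 0.0},
  {"tx": 0.0,"ty": 0.0,"tz": -0.004,"rx": 0.0,"ry": 0.0,"rz": 0.0,"claw": 0.0},
  {"tx": 0.0,"ty": 0.0,"tz": -0.006,"rx": 0.0,"ry": 0.0,"rz": 0.0,"claw": 0.0},
  {"tx": 0.0,"ty": 0.0,"tz": -0.006,"rx": 0.0,"ry": 0.0,"rz": 0.0,"claw": 0.0},
])

```text
clock: 3.45
eef_pos: [536.2, 147.8, 24.4]
tool_rot: [-3.141, -0.001, 2.903]
force: [-0.2, 0.5, 0.4]
width: 0.4
```

Run:
```python
from h import *
s=read_state();print(s['eef_pos'],s['force'])
w=get_image('wrist');b=get_image('side')
cv2.imwrite('pics/c3.png',np.hstack([w[::1,60:500][:400],cv2.resize(b[120:200,220:290],(350,400),interpolation=cv2.INTER_CUBIC)])[...,::-1])
```

```text
[536.20363191 147.77662499  24.40693478] [-0.23082595  0.51762049  0.40289934]
```

View pics/c3.png

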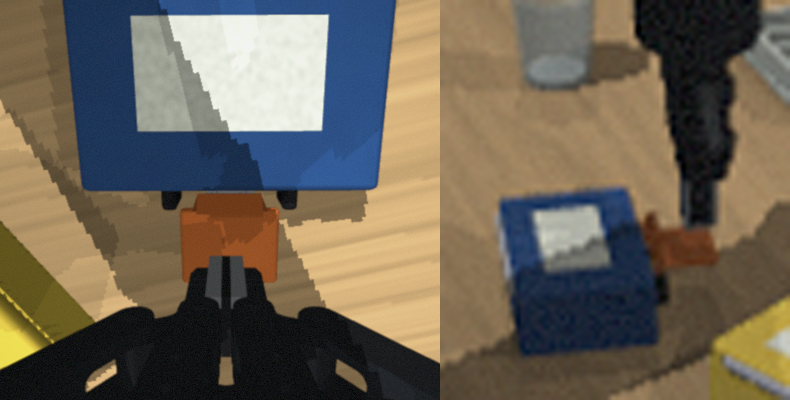

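There's no contact yet: the pad is still up and the tip is visibly above it, with no force. So the tip really does sit about 20 mm above the reported TCP, and I continue down by feel.

apply_moves([
  {"tx": 0.001,"ty": 0.001,"tz": -0.003,"rx": 0.0,"ry": 0.0,"rz": 0.0,"claw": 0.0},
  {"tx": 0.001,"ty": 0.001,"tz": -0.006,"rx": 0.0,"ry": 0.0,"rz": 0.0,"claw": 0.0},
  {"tx": 0.001,"ty": 0.001,"tz": -0.009,"rx": 0.0,"ry": 0.0,"rz": 0.0,"claw": 0.0},
  {"tx": 0.001,"ty": 0.001,"tz": -0.011,"rx": 0.0,"ry": 0.0,"rz": 0.0,"claw": 0.0},
  {"tx": 0.001,"ty": 0.001,"tz": -0.011,"rx": 0.0,"ry": 0.0,"rz": 0.0,"claw": 0.0},
])

```text
clock: 4.05
eef_pos: [537.1, 148.7, 13.3]
tool_rot: [-3.141, -0.001, 2.903]
force: [0.0, 0.3, -0.1]
width: 0.1
```

apply_moves([
  {"tx": 0.0,"ty": 0.0,"tz": -0.002,"rx": 0.0,"ry": 0.0,"rz": 0.0,"claw": 0.0},
  {"tx": 0.0,"ty": 0.0,"tz": -0.003,"rx": 0.0,"ry": 0.0,"rz": 0.0,"claw": 0.0},
  {"tx": 0.0,"ty": 0.0,"tz": -0.003,"rx": 0.0,"ry": 0.0,"rz": 0.0,"claw": 0.0},
])

```text
clock: 4.35
eef_pos: [537.4, 148.8, 10.7]
tool_rot: [3.142, -0.0, 2.903]
force: [-0.5, 0.7, -0.9]
width: 0.1
```

apply_moves([
  {"tx": 0.0,"ty": 0.0,"tz": -0.002,"rx": 0.0,"ry": 0.0,"rz": 0.0,"claw": 0.0},
  {"tx": 0.0,"ty": 0.0,"tz": -0.003,"rx": 0.0,"ry": 0.0,"rz": 0.0,"claw": 0.0},
  {"tx": 0.0,"ty": 0.0,"tz": -0.003,"rx": 0.0,"ry": 0.0,"rz": 0.0,"claw": 0.0},
])

```text
clock: 4.65
eef_pos: [538.5, 148.7, 8.0]
tool_rot: [3.141, 0.002, 2.903]
force: [2.0, -1.4, 1.7]
width: 0.0
```

apply_moves([
  {"tx": 0.0,"ty": 0.0,"tz": -0.002,"rx": 0.0,"ry": 0.0,"rz": 0.0,"claw": 0.0},
  {"tx": 0.0,"ty": 0.0,"tz": -0.003,"rx": 0.0,"ry": 0.0,"rz": 0.0,"claw": 0.0},
  {"tx": 0.0,"ty": 0.0,"tz": -0.003,"rx": 0.0,"ry": 0.0,"rz": 0.0,"claw": 0.0},
])

```text
clock: 4.95
eef_pos: [538.7, 148.7, 4.9]
tool_rot: [3.141, 0.002, 2.903]
force: [3.3, -1.1, 3.4]
width: -0.0
```

Run:
```python
from h import *
s=read_state();print(s['eef_pos'],s['force'])
w=get_image('wrist');b=get_image('side')
cv2.imwrite('pics/c4.png',np.hstack([w[::1,60:500][:400],cv2.resize(b[120:200,220:290],(350,400),interpolation=cv2.INTER_CUBIC)])[...,::-1])
```

```text
[538.70235261 148.73792271   4.92498023] [ 3.34004781 -1.12701914  3.40038917]
```

View pics/c4.png

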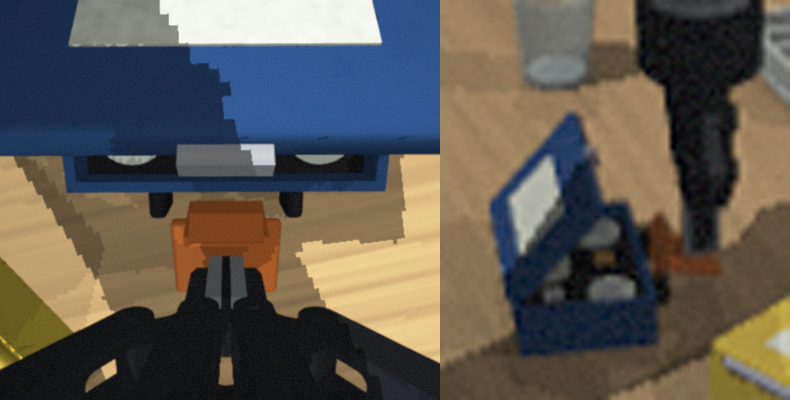

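The lid has popped open: both views show the specimens inside and the lid leaning back, clear of the gripper. Next I retreat outward and up, letting it stand for well over a second.

apply_moves([
  {"tx": 0.005,"ty": -0.001,"tz": 0.01,"rx": 0.0,"ry": 0.0,"rz": 0.0,"claw": 0.0},
  {"tx": 0.02,"ty": -0.005,"tz": 0.025,"rx": 0.0,"ry": 0.0,"rz": 0.0,"claw": 0.0},
  {"tx": 0.04,"ty": -0.01,"tz": 0.05,"rx": 0.0,"ry": 0.0,"rz": 0.0,"claw": 0.0},
  {"tx": 0.04,"ty": -0.01,"tz": 0.09,"rx": 0.0,"ry": 0.0,"rz": 0.0,"claw": 0.0},
  {"tx": 0.04,"ty": -0.01,"tz": 0.13,"rx": 0.0,"ry": 0.0,"rz": 0.0,"claw": 0.0},
  {"tx": 0.04,"ty": -0.01,"tz": 0.16,"rx": 0.0,"ry": 0.0,"rz": 0.0,"claw": 0.0},
  {"tx": 0.04,"ty": -0.01,"tz": 0.16,"rx": 0.0,"ry": 0.0,"rz": 0.0,"claw": 0.0},
  {"tx": 0.04,"ty": -0.01,"tz": 0.16,"rx": 0.0,"ry": 0.0,"rz": 0.0,"claw": 0.0},
  {"tx": 0.04,"ty": -0.01,"tz": 0.16,"rx": 0.0,"ry": 0.0,"rz": 0.0,"claw": 0.0},
  {"tx": 0.04,"ty": -0.01,"tz": 0.16,"rx": 0.0,"ry": 0.0,"rz": 0.0,"claw": 0.0},
  {"tx": 0.04,"ty": -0.01,"tz": 0.16,"rx": 0.0,"ry": 0.0,"rz": 0.0,"claw": 0.0},
  {"tx": 0.04,"ty": -0.01,"tz": 0.16,"rx": 0.0,"ry": 0.0,"rz": 0.0,"claw": 0.0},
])

```text
clock: 6.25
eef_pos: [576.9, 138.7, 163.9]
tool_rot: [-3.141, -0.002, 2.903]
force: [0.9, -0.0, 0.3]
width: -0.4
```

apply_moves([
  {"tx": 0.0,"ty": 0.0,"tz": 0.0,"rx": 0.0,"ry": 0.0,"rz": 0.0,"claw": 0.0},
  {"tx": 0.0,"ty": 0.0,"tz": 0.0,"rx": 0.0,"ry": 0.0,"rz": 0.0,"claw": 0.0},
  {"tx": 0.0,"ty": 0.0,"tz": 0.0,"rx": 0.0,"ry": 0.0,"rz": 0.0,"claw": 0.0},
  {"tx": 0.0,"ty": 0.0,"tz": 0.0,"rx": 0.0,"ry": 0.0,"rz": 0.0,"claw": 0.0},
  {"tx": 0.0,"ty": 0.0,"tz": 0.0,"rx": 0.0,"ry": 0.0,"rz": 0.0,"claw": 0.0},
])

```text
clock: 6.75
eef_pos: [577.4, 138.8, 164.8]
tool_rot: [3.142, 0.0, 2.903]
force: [0.4, 0.6, -0.7]
width: 0.3
```

Run:
```python
from h import *
s=read_state();print(s['clock'],s['eef_pos'],s['force'])
o=[get_image(n)[v:v+90,u:u+90] for n,u,v in(('scene',305,110),('side',205,110))]
cv2.imwrite('pics/c5.png',cv2.resize(np.hstack(o),None,fx=4.4,fy=4.4,interpolation=cv2.INTER_CUBIC)[...,::-1])
lid=lambda r,t:[-42+r*np.cos(t)-10*np.sin(t),0,34+r*np.sin(t)+10*np.cos(t)]
for t in(.75,.95):
    q=np.array([lid(84,t)]*2);q[:,1]=-60,60
    for n,u,v in(('scene',305,110),('side',205,110)):print(t,n,((P(calibration(n),case2w([459.9,167.2,-.237],q))-[u,v])*4.4+[396*(n=='side'),0]).round())
```

```text
6.75 [577.4381143  138.82624447 164.7669062 ] [ 0.37773168  0.56664239 -0.66359819]
0.75 scene [[142. 224.]
 [301. 157.]]
0.75 side [[603. 229.]
 [581. 144.]]
0.95 scene [[131. 198.]
 [291. 132.]]
0.95 side [[581. 218.]
 [561. 134.]]
```

View pics/c5.png

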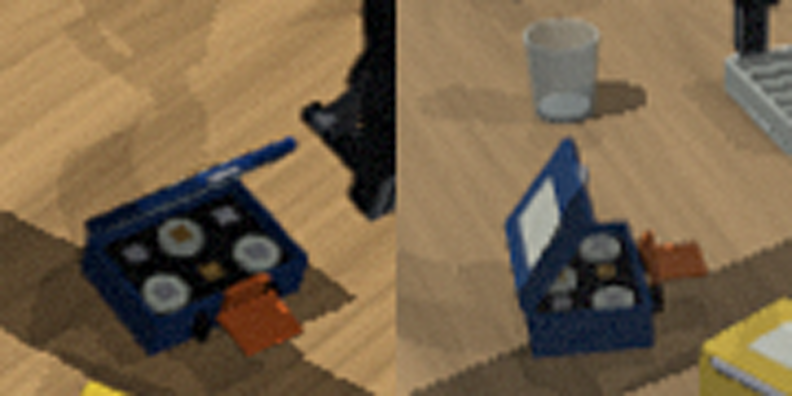

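The lid stands at about 0.9–0.95 rad: its front far corner is at scene crop (295,143) and side crop (569,140), close to the 0.95 prediction. It has been open about 2 s. Next I go over the case's centre and down.

apply_moves([
  {"tx": -0.04,"ty": 0.01,"tz": 0.0,"rx": 0.0,"ry": 0.0,"rz": 0.0,"claw": 0.0},
  {"tx": -0.08,"ty": 0.02,"tz": 0.0,"rx": 0.0,"ry": 0.0,"rz": 0.0,"claw": 0.0},
  {"tx": -0.113,"ty": 0.028,"tz": 0.0,"rx": 0.0,"ry": 0.0,"rz": 0.0,"claw": 0.0},
  {"tx": -0.113,"ty": 0.028,"tz": 0.0,"rx": 0.0,"ry": 0.0,"rz": 0.0,"claw": 0.0},
  {"tx": -0.113,"ty": 0.028,"tz": -0.02,"rx": 0.0,"ry": 0.0,"rz": 0.0,"claw": 0.0},
  {"tx": -0.113,"ty": 0.028,"tz": -0.04,"rx": 0.0,"ry": 0.0,"rz": 0.0,"claw": 0.0},
  {"tx": -0.113,"ty": 0.028,"tz": -0.06,"rx": 0.0,"ry": 0.0,"rz": 0.0,"claw": 0.0},
  {"tx": -0.113,"ty": 0.028,"tz": -0.07,"rx": 0.0,"ry": 0.0,"rz": 0.0,"claw": 0.0},
  {"tx": -0.113,"ty": 0.028,"tz": -0.075,"rx": 0.0,"ry": 0.0,"rz": 0.0,"claw": 0.0},
])

```text
clock: 7.75
eef_pos: [464.7, 166.6, 89.0]
tool_rot: [-3.141, -0.001, 2.903]
force: [-0.5, 0.8, 0.8]
width: -0.0
```

apply_moves([
  {"tx": 0.0,"ty": 0.0,"tz": -0.003,"rx": 0.0,"ry": 0.0,"rz": 0.0,"claw": 0.0},
  {"tx": 0.0,"ty": 0.0,"tz": -0.006,"rx": 0.0,"ry": 0.0,"rz": 0.0,"claw": 0.0},
  {"tx": 0.0,"ty": 0.0,"tz": -0.009,"rx": 0.0,"ry": 0.0,"rz": 0.0,"claw": 0.0},
  {"tx": 0.0,"ty": 0.0,"tz": -0.012,"rx": 0.0,"ry": 0.0,"rz": 0.0,"claw": 0.0},
  {"tx": 0.0,"ty": 0.0,"tz": -0.015,"rx": 0.0,"ry": 0.0,"rz": 0.0,"claw": 0.0},
])

```text
clock: 8.25
eef_pos: [474.7, 165.3, 78.4]
tool_rot: [3.135, 0.018, 2.899]
force: [13.9, -10.2, 15.7]
width: 0.2
```

Sideways force of 14 N, and the tool has been shoved 10 mm toward +x. That isn't a clean push on top, so I stop and look.

Run:
```python
from h import *
s=read_state();print(s['clock'],s['eef_pos'],s['force'],s['torque'])
o=[cv2.resize(get_image(n)[v:v+80,u:u+80],(400,400),interpolation=cv2.INTER_CUBIC) for n,u,v in(('scene',305,110),('side',205,110))]
cv2.imwrite('pics/c6.png',np.hstack(o)[...,::-1])
for n,u,v in(('scene',305,110),('side',205,110)):print((P(calibration(n),s['eef_pos']+[0,0,22])-[u,v])*5)
```

```text
8.25 [474.71357501 165.25491219  78.43320362] [ 13.86563765 -10.16191129  15.74525275] [-2.00130232 -2.63473628 -0.00821744]
[[258.04834882 215.28149799]]
[[225.0974059  206.19301316]]
```

View pics/c6.png

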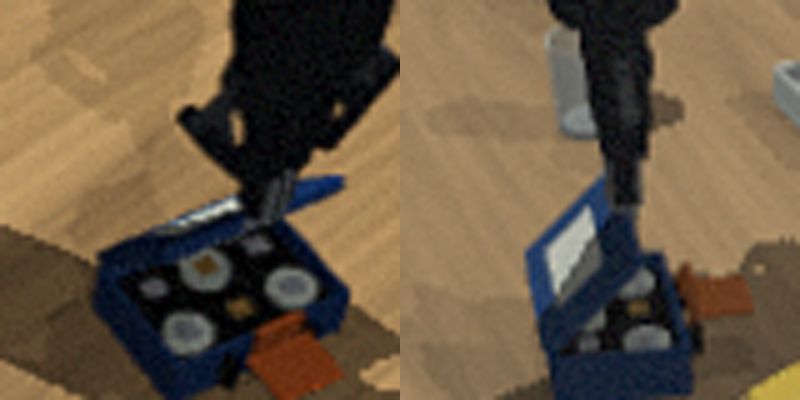

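The fingertip (scene crop (265,215), side crop (623,205)) slid down in front of the lid's edge instead of landing on top. I'll lift straight clear, shift about 15 mm toward the hinge, and come down again.

apply_moves([
  {"tx": 0.01,"ty": -0.002,"tz": 0.01,"rx": 0.0,"ry": 0.0,"rz": 0.0,"claw": 0.0},
  {"tx": 0.01,"ty": -0.002,"tz": 0.035,"rx": 0.0,"ry": 0.0,"rz": 0.0,"claw": 0.0},
  {"tx": 0.01,"ty": -0.002,"tz": 0.06,"rx": 0.0,"ry": 0.0,"rz": 0.0,"claw": 0.0},
  {"tx": 0.01,"ty": -0.002,"tz": 0.06,"rx": 0.0,"ry": 0.0,"rz": 0.0,"claw": 0.0},
  {"tx": -0.014,"ty": 0.003,"tz": 0.06,"rx": 0.0,"ry": 0.0,"rz": 0.0,"claw": 0.0},
  {"tx": -0.014,"ty": 0.003,"tz": 0.06,"rx": 0.0,"ry": 0.0,"rz": 0.0,"claw": 0.0},
  {"tx": -0.014,"ty": 0.003,"tz": 0.04,"rx": 0.0,"ry": 0.0,"rz": 0.0,"claw": 0.0},
  {"tx": -0.014,"ty": 0.003,"tz": 0.025,"rx": 0.0,"ry": 0.0,"rz": 0.0,"claw": 0.0},
  {"tx": -0.014,"ty": 0.003,"tz": 0.02,"rx": 0.0,"ry": 0.0,"rz": 0.0,"claw": 0.0},
  {"tx": -0.014,"ty": 0.003,"tz": 0.02,"rx": 0.0,"ry": 0.0,"rz": 0.0,"claw": 0.0},
])

```text
clock: 9.35
eef_pos: [450.1, 169.6, 94.1]
tool_rot: [-3.141, -0.001, 2.903]
force: [-0.3, 0.1, -0.1]
width: -0.2
```

apply_moves([
  {"tx": 0.0,"ty": 0.0,"tz": -0.004,"rx": 0.0,"ry": 0.0,"rz": 0.0,"claw": 0.0},
  {"tx": 0.0,"ty": 0.0,"tz": -0.008,"rx": 0.0,"ry": 0.0,"rz": 0.0,"claw": 0.0},
  {"tx": 0.0,"ty": 0.0,"tz": -0.012,"rx": 0.0,"ry": 0.0,"rz": 0.0,"claw": 0.0},
  {"tx": 0.0,"ty": 0.0,"tz": -0.016,"rx": 0.0,"ry": 0.0,"rz": 0.0,"claw": 0.0},
  {"tx": 0.0,"ty": 0.0,"tz": -0.02,"rx": 0.0,"ry": 0.0,"rz": 0.0,"claw": 0.0},
  {"tx": 0.0,"ty": 0.0,"tz": -0.024,"rx": 0.0,"ry": 0.0,"rz": 0.0,"claw": 0.0},
])

```text
clock: 9.95
eef_pos: [450.4, 169.9, 70.4]
tool_rot: [3.142, -0.0, 2.903]
force: [0.3, -0.2, 0.6]
width: 0.0
```

apply_moves([
  {"tx": 0.0,"ty": 0.0,"tz": -0.004,"rx": 0.0,"ry": 0.0,"rz": 0.0,"claw": 0.0},
  {"tx": 0.0,"ty": 0.0,"tz": -0.008,"rx": 0.0,"ry": 0.0,"rz": 0.0,"claw": 0.0},
  {"tx": 0.0,"ty": 0.0,"tz": -0.012,"rx": 0.0,"ry": 0.0,"rz": 0.0,"claw": 0.0},
])

```text
clock: 10.25
eef_pos: [450.5, 169.9, 58.4]
tool_rot: [3.142, 0.0, 2.903]
force: [-0.5, 0.5, 1.0]
width: -0.3
```

apply_moves([
  {"tx": 0.0,"ty": 0.0,"tz": -0.004,"rx": 0.0,"ry": 0.0,"rz": 0.0,"claw": 0.0},
  {"tx": 0.0,"ty": 0.0,"tz": -0.008,"rx": 0.0,"ry": 0.0,"rz": 0.0,"claw": 0.0},
  {"tx": 0.0,"ty": 0.0,"tz": -0.012,"rx": 0.0,"ry": 0.0,"rz": 0.0,"claw": 0.0},
])

```text
clock: 10.55
eef_pos: [450.6, 169.9, 46.5]
tool_rot: [3.141, 0.0, 2.903]
force: [0.3, 0.1, 2.1]
width: -0.2
```

Clean vertical contact of about 2 N. I keep going down, easing toward the centre.

apply_moves([
  {"tx": 0.003,"ty": -0.001,"tz": -0.004,"rx": 0.0,"ry": 0.0,"rz": 0.0,"claw": 0.0},
  {"tx": 0.006,"ty": -0.002,"tz": -0.008,"rx": 0.0,"ry": 0.0,"rz": 0.0,"claw": 0.0},
  {"tx": 0.009,"ty": -0.002,"tz": -0.012,"rx": 0.0,"ry": 0.0,"rz": 0.0,"claw": 0.0},
  {"tx": 0.012,"ty": -0.003,"tz": -0.015,"rx": 0.0,"ry": 0.0,"rz": 0.0,"claw": 0.0},
])

```text
clock: 10.95
eef_pos: [462.1, 166.6, 31.2]
tool_rot: [-3.141, -0.001, 2.903]
force: [-1.2, 1.0, 1.1]
width: -0.2
```

apply_moves([
  {"tx": 0.0,"ty": 0.0,"tz": -0.003,"rx": 0.0,"ry": 0.0,"rz": 0.0,"claw": 0.0},
  {"tx": 0.0,"ty": 0.0,"tz": -0.006,"rx": 0.0,"ry": 0.0,"rz": 0.0,"claw": 0.0},
  {"tx": 0.0,"ty": 0.0,"tz": -0.007,"rx": 0.0,"ry": 0.0,"rz": 0.0,"claw": 0.0},
  {"tx": 0.0,"ty": 0.0,"tz": -0.007,"rx": 0.0,"ry": 0.0,"rz": 0.0,"claw": 0.0},
])

```text
clock: 11.35
eef_pos: [464.2, 166.4, 25.3]
tool_rot: [3.141, 0.003, 2.902]
force: [1.1, -1.7, 5.5]
width: -0.1
```

apply_moves([
  {"tx": 0.0,"ty": 0.0,"tz": -0.001,"rx": 0.0,"ry": 0.0,"rz": 0.0,"claw": 0.0},
  {"tx": 0.0,"ty": 0.0,"tz": -0.002,"rx": 0.0,"ry": 0.0,"rz": 0.0,"claw": 0.0},
  {"tx": 0.0,"ty": 0.0,"tz": -0.003,"rx": 0.0,"ry": 0.0,"rz": 0.0,"claw": 0.0},
  {"tx": 0.0,"ty": 0.0,"tz": -0.003,"rx": 0.0,"ry": 0.0,"rz": 0.0,"claw": 0.0},
])

```text
clock: 11.75
eef_pos: [464.9, 166.4, 22.4]
tool_rot: [3.14, 0.004, 2.902]
force: [3.5, -2.7, 4.5]
width: 0.0
```

apply_moves([
  {"tx": 0.0,"ty": 0.0,"tz": -0.001,"rx": 0.0,"ry": 0.0,"rz": 0.0,"claw": 0.0},
  {"tx": 0.0,"ty": 0.0,"tz": -0.002,"rx": 0.0,"ry": 0.0,"rz": 0.0,"claw": 0.0},
  {"tx": 0.0,"ty": 0.0,"tz": -0.002,"rx": 0.0,"ry": 0.0,"rz": 0.0,"claw": 0.0},
])

```text
clock: 12.05
eef_pos: [464.1, 166.8, 20.2]
tool_rot: [3.14, 0.003, 2.903]
force: [2.8, -1.7, 7.9]
width: -0.1
```

apply_moves([
  {"tx": 0.0,"ty": 0.0,"tz": -0.001,"rx": 0.0,"ry": 0.0,"rz": 0.0,"claw": 0.0},
  {"tx": 0.0,"ty": 0.0,"tz": -0.002,"rx": 0.0,"ry": 0.0,"rz": 0.0,"claw": 0.0},
  {"tx": 0.0,"ty": 0.0,"tz": -0.002,"rx": 0.0,"ry": 0.0,"rz": 0.0,"claw": 0.0},
])

```text
clock: 12.35
eef_pos: [464.3, 166.7, 19.5]
tool_rot: [3.14, 0.003, 2.903]
force: [0.8, -2.8, 22.1]
width: -0.1
```

apply_moves([
  {"tx": 0.0,"ty": 0.0,"tz": -0.001,"rx": 0.0,"ry": 0.0,"rz": 0.0,"claw": 0.0},
  {"tx": 0.0,"ty": 0.0,"tz": -0.002,"rx": 0.0,"ry": 0.0,"rz": 0.0,"claw": 0.0},
  {"tx": 0.0,"ty": 0.0,"tz": -0.002,"rx": 0.0,"ry": 0.0,"rz": 0.0,"claw": 0.0},
])

```text
clock: 12.65
eef_pos: [464.4, 166.7, 18.7]
tool_rot: [3.14, 0.004, 2.902]
force: [-1.6, -3.8, 37.0]
width: -0.0
```

The force climbs steeply to 37 N with almost no travel, so the lid is on its stop. I lift off and look.

apply_moves([
  {"tx": 0.0,"ty": 0.0,"tz": 0.01,"rx": 0.0,"ry": 0.0,"rz": 0.0,"claw": 0.0},
  {"tx": 0.0,"ty": 0.0,"tz": 0.04,"rx": 0.0,"ry": 0.0,"rz": 0.0,"claw": 0.0},
  {"tx": 0.0,"ty": 0.0,"tz": 0.08,"rx": 0.0,"ry": 0.0,"rz": 0.0,"claw": 0.0},
  {"tx": 0.0,"ty": 0.0,"tz": 0.12,"rx": 0.0,"ry": 0.0,"rz": 0.0,"claw": 0.0},
  {"tx": 0.0,"ty": 0.0,"tz": 0.16,"rx": 0.0,"ry": 0.0,"rz": 0.0,"claw": 0.0},
  {"tx": 0.0,"ty": 0.0,"tz": 0.18,"rx": 0.0,"ry": 0.0,"rz": 0.0,"claw": 0.0},
  {"tx": 0.0,"ty": 0.0,"tz": 0.18,"rx": 0.0,"ry": 0.0,"rz": 0.0,"claw": 0.0},
  {"tx": 0.0,"ty": 0.0,"tz": 0.18,"rx": 0.0,"ry": 0.0,"rz": 0.0,"claw": 0.0},
  {"tx": 0.0,"ty": 0.0,"tz": 0.18,"rx": 0.0,"ry": 0.0,"rz": 0.0,"claw": 0.0},
])

```text
clock: 13.55
eef_pos: [461.0, 166.6, 194.2]
tool_rot: [-3.14, -0.003, 2.904]
force: [0.4, -0.9, 0.5]
width: 0.1
```

Run:
```python
from h import *
s=read_state();print(s['clock'],s['eef_pos'],s['force'])
o=[cv2.resize(get_image(n)[v:v+140,u:u+140],(400,400),interpolation=cv2.INTER_CUBIC) for n,u,v in(('scene',240,140),('side',220,120))]
cv2.imwrite('pics/c7.png',np.hstack(o)[...,::-1])
```

```text
13.55 [461.02096296 166.55917942 194.22756713] [ 0.36916255 -0.88020272  0.54081374]
```

View pics/c7.png

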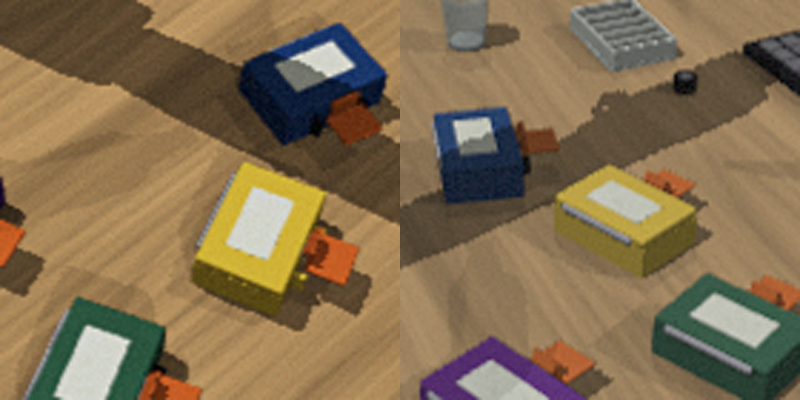

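The blue lid is flat and stays shut about 0.8 s after lift-off. The green case is shut and the arm is clear.

```bash
python3 -c "
from cell import *
print(finish_job())"
```

```text
the job is handed in; nothing more can be done
None
```

The blue case was opened by its thumb latch, stood open, then was pushed shut again. I handed the job in at about 13.7 s of the 34 s allowed.

- **Opening:** The lid popped to about 0.9–0.95 rad, with the specimens visible in the scene and side views. It stood open for about 2 s before I moved back over it.
- **First closing push:** This failed. The fingertip slid down in front of the lid's edge, with about 14 N sideways and 16 N vertical force. I lifted clear and came down about 15 mm nearer the hinge.
- **Second closing push:** The force rose from about 8 N to 37 N with almost no further travel, so the lid was down on its stop. That brief peak was on the fingertips, but it came near the 40 N limit for the arm and gripper body.
- **Last check:** About 0.8 s after lift-off, both views showed the blue lid flat and staying down without being held. The green case was shut and untouched, and the gripper was about 150 mm above everything. I judged the latch from the pictures only, because the lid angle can't be read directly.
- **Disagreement:** With the fingers shut, the visible fingertips sat about 20–23 mm above the reported TCP height. I went down onto the latch and the lid by force instead of by that height.

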